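# Sort the vial carriers on the hanger rail

## Robot

A 7-joint arm with a two-finger parallel gripper is mounted at the origin on a cart in front of the work surface, level with it; the furniture and walls round the work are solid. World frame = base frame: x ahead of the robot, y to its left, z up, the work surface at z = 0. Lengths are in m, angles in rad, forces in N, time in s.
With the tool pointing down it reaches from about 0.4 to 0.9 m from the base axis. Payload 5.5 kg.
Tool frame: the origin (TCP) lies between the finger pads; the fingertips stand r.tip_extent ahead of it and the grasp point (between the pads) lies 3 mm ahead of it (r.tip_extent is the distance from the TCP to the fingertips, in m); x points along the fingers, y is the direction in which the jaws open and shut, and the axes are right-handed (so a half turn about x gives the same grasp; the last joint's range is limited). The gripper opens to 92 mm and grips with 3 to 60 N. Pads are 19 mm wide; open, the fingers measure 130 mm over their backs; the gripper's body (75 mm by 190 mm) begins 47 mm behind the grasp point.
Start: joints at [1.455, 0.501, -0.427, 1.55, 0.221, 1.138, -0.21], TCP at [0.24, -0.604, 0.249] pointing down, gripper open.
Joint ranges: [-2.88, 2.88], [-0.31, 2.03], [-1.54, 1.56], [0.2, 2.42], [-1.41, 4.55], [0.19, 2.02], [-2.57, 2.57]. Speed limits (rad/s): [2.57, 2.57, 3.14, 3.14, 3.14, 3.14, 3.14].

## Interface

Orientations are given as a rotation vector (axis times angle).
In Python, from station import r gives the robot as it stands.
- The arm moves only by the tool step_arm, never from a script. Its argument "rows" is a list of rows, each a list of 4 numbers: the shift along the tool's x, y, z in mm, then the turn about the tool's x in rad. In form: [[x, y, z, spin], ...]. A call has 1 to 10 rows; each row is the pose to reach, as a shift and turn from the pose commanded when the call began, along the tool's axes at that moment; what a row does not reach only later rows make up. A row lasts 1/8 s, in which the tool goes at most 62.5 mm and 10.7 degrees, less where a joint would pass 70% of its speed; a pose out of reach is approached as far as the arm can. A call with a gripper value outside its range is refused whole. "gripper" is the opening, from 0 (shut) to 1 (fully open), set as the call begins (left out, the last holds). The fingers move at their own pace and stop on an object; "grip_force" is the grip in N (left out, the last holds). Time passes only in rows, so rows that repeat a pose let the fingers close. It gives the time, the measured TCP pose, the force and the opening at its end, in the units of the state.
- r.state(): the state, without advancing time (a new reading comes with each control period).
- r.get_image(name): name is "scene" or "top"; returns a dict with "image" (384x512x3 uint8, blue, green, red), "z_map" (384x512 float32, m along the optical axis (not along the pixel's ray), 0 where there is no reading), "fx", "fy", "cx", "cy" (pixels), "D" ([k1, k2, p1, p2, k3] as OpenCV has them; the pictures are not rectified), "position" and "attitude" of the camera in the world. Camera axes: x right, y up, looking along -z (the intrinsics and any distortion apply to the point x, -y, -z); pixel columns grow to the right and rows downward; lengths in m; the calibration is good to about 2 mm. A picture is of the moment at which its call begins.
- r.close_job(): hands the job in, once; it reports no verdict.
The state is a dict: "clock": time; "qpos": joint angles; "joint_vel": joint speeds; "joint_efforts": joint torques, N m; "tool_pos": TCP position; "eef_rot": TCP orientation; "force": force on the tool from outside, world axes, zero at the start; "moment": the same for the moment, N m; "gripper_width": finger opening in m.
Only numpy, scipy, OpenCV 4.12 (cv2) and the standard library are available. Lean on these libraries where they do the work, as an engineer would, in place of code of your own. Each camera call takes 0.05 s, during which the arm holds its last target.

## Task

The blue vial carrier hangs in the bay with the orange marker: lift it out over the rail's lip and hang it in the bay with the blue marker, and hang the orange carrier that stands on the bench in the bay with the orange marker. Each hook must go over the lip and be lowered gently until it sits fully down behind it, tray to the front, and then be let go. Keep the carriers upright, do not drop them, and leave the grey carrier and the things standing around where they are.

Things in the scene. Friction and masses are not known exactly. Their poses are not given: they have to be found in the camera images.
- rail: Fixed aluminium hanger rail, 222 long (its y), 80 deep, 104 high (mm). Origin on the bench under the lip, mid-length; front is -x, roughly to the robot. Lip x -3..3, round top z 95; channel behind it x 3..25, floor z 70; back wall x 25..31, top z 100. Three bays at y 66, 0, -66, 62 clear, split by 4 mm separators (top z 90); end posts top z 99. Stop bar under the lip: front x -8, z 26..42.
- blue_marker: Blue bay's marker, fixed: blue cap 50 mm long on the back wall behind the bay (x 25..51, z 100..104 mm) and a blue strip on the lip's front. Origin on the bench below the lip at the bay's middle; axes as the rail's. It is at one end bay, left or right; the grey carrier hangs at the other end.
- orange_marker: Orange bay's marker, at the middle bay; built, origin and axes like the blue marker's.
- blue_bay (a point): Top of the lip (95 mm above the bench) at the middle of the blue bay; axes as the rail's.
- orange_bay (a point): Top of the lip (95 mm above the bench) at the middle of the orange bay; axes as the rail's.
- blue_carrier: Loose rigid blue vial carrier, 0.2 kg, 70 deep, 52 wide, 135 high (mm), with two fixed vials. Starts hung in the orange bay, underside z 20. Origin at underside level below the middle of the hook's gap; z up, +x from tray to tongue. Back plate x -16..-10, z 0..85; tray in front x -54..-10, z 0..20; vials to z 56. Grip tab, a fin pinched from above: x -19..-9, y -20..20, z 83..135.
- orange_carrier: Same carrier with orange plate and tab, same frame. At the start it stands on the bench right of the rail at one of two places near the front edge, the flask at the other; turned up to 0.35 rad; underside z 0.
- grey_carrier: Same carrier with grey plate and tab, same frame. It hangs in the end bay that has no marker and is to stay there.
- blue_hook (a point): Middle of the underside of the blue carrier's hook bridge, 75 mm above the carrier's underside; axes as the carrier's. From here (mm): bridge 32 deep, 42 wide, 8 thick; tongue at x 10..16, 42 wide, reaches down 23 with round lower edge; gap 20 wide in x between back plate and tongue. Seated, this point lies on the bay's point, on the lip's top.
- orange_hook (a point): The same point on the orange carrier.
- grey_hook (a point): The same point on the grey carrier.
- panel_edge (a point): Front foot of the fixed, solid, nearly invisible glass side panel left of the work; from here it runs straight back (+x) and 0.65 m up. The next bench's panel stands parallel, 150 mm to its left, also from here back: an arm coming from the left swings round in front of both. The hood and the gauges hanging from it begin 70 mm behind this point, 0.64 m up: carry low.
- pot: Bystander, loose; not to be disturbed. Low plastic pot with lid, 74 mm across, 44 mm high, behind the rail. Origin: centre of its underside.
- flask: Bystander, loose; not to be disturbed. Round glass flask with a cork, 72 mm across, 110 mm high, beside the orange carrier; neck 26 mm across. Origin: centre of its underside.
- lid: Bystander, loose; not to be disturbed. White ribbed jar lid, 81 mm across, 27 mm high, lying on the bench behind the rail. Origin: centre of its underside.
- jar: Bystander, loose; not to be disturbed. Tall culture jar with white lid, 82 mm across, 133 mm high, behind the orange carrier. Origin: centre of its underside.

How it is judged:
By the outcome, as a careful person would: the job done as asked, in the order asked, and still so for the second after the job is handed in, with the robot touching nothing.
It also fails if it takes over 67 s, if anything falls off the work surface, if the arm or the gripper's body presses on something with over 40 N, if the wrist force passes 120 N, or if a joint passes its speed limit or range.

## Working session

There is one attempt and no reset: what is moved stays moved. The work goes in short steps, Python scripts to look and compute and a tool call to move; the robot and the scene stay as the last step left them, time stands still between calls to the robot, and variables do not carry over. Pictures are saved under pics/ and viewed, and the job is handed in when it is done.

Besides the shell and the picture viewer there is one more tool, called after ">>>" as name(argument=value, ...), one argument or row to a line, values as JSON. step_arm: Moves the arm, as the interface text tells. Its arguments: {"type":"object","properties":{"rows":{"type":"array","items":{"type":"array","items":{"type":"number"}}},"gripper":{"type":"number"},"grip_force":{"type":"number"}},"required":["rows"]}

```bash
ls; mkdir -p pics; python3 - <<'E'
from station import r
import cv2,numpy as np
s=r.state();print(s);print(r.tip_extent)
for n in("scene","top"):
    d=r.get_image(n);cv2.imwrite(f"pics/{n}0.png",d["image"]);np.savez(f"{n}0.npz",**d)
    print({k:v for k,v in d.items() if k not in("image","z_map")})
E
```

```text
pics
{'clock': 0.0, 'qpos': array([ 1.45520881,  0.50183407, -0.42679065,  1.55143683,  0.22078538,
        1.13828274, -0.2103074 ]), 'joint_vel': array([ 0.0016169 ,  0.00135104, -0.00154951,  0.00120265, -0.00176796,
       -0.00160118, -0.00102809]), 'joint_efforts': array([ 8.01526858e-04, -5.66601062e+01, -5.81599787e+00, -2.79121721e+01,
       -6.86790445e-02,  3.09348071e-02,  1.84439987e-04]), 'tool_pos': array([ 0.24008914, -0.60333797,  0.24769237]), 'eef_rot': array([ 2.01464965,  0.38822246, -2.01522443]), 'force': array([-0.33713574,  0.2549986 , -1.07923579]), 'moment': array([-0.0038557 , -0.02612546,  0.02985372]), 'gripper_width': 0.09160179111711214}
0.022
{'fx': 411.4603439459361, 'fy': 411.4603439459361, 'cx': 250.0890740878509, 'cy': 197.4713458629313, 'D': array([0.01857023, 0.        , 0.        , 0.        , 0.        ]), 'position': array([0.04358461, 0.26809479, 0.67661484]), 'attitude': array([ 0.44143359, -1.04897988, -2.19087975])}
{'fx': 380.8984633553281, 'fy': 380.8984633553281, 'cx': 257.6401278784073, 'cy': 186.23660791838464, 'D': array([-0.06990611,  0.        ,  0.        ,  0.        ,  0.        ]), 'position': array([ 0.44099233, -0.2731134 ,  0.99319736]), 'attitude': array([ 0.11501669, -0.10265076, -1.56715887])}
```

View pics/scene0.png

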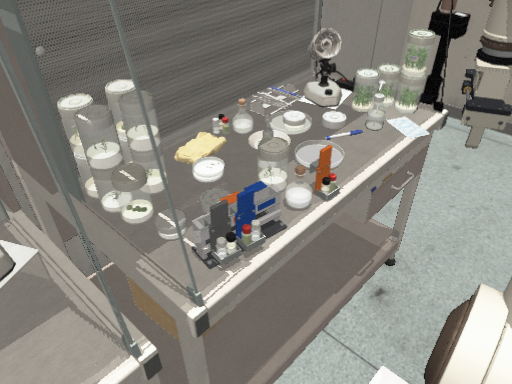

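View pics/top0.png

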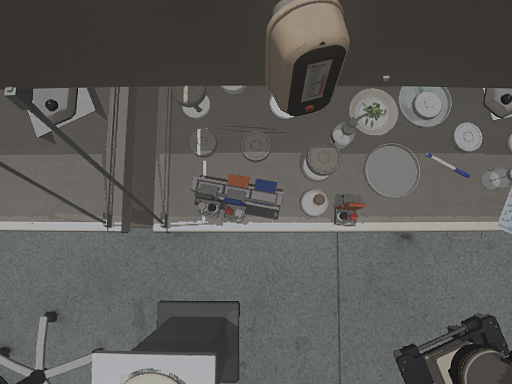

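The grey carrier hangs in the left bay (top ≈ 210,205) and the blue one in the middle bay (≈ 233,205). The blue cap is on the right bay (≈ 265,186). The orange carrier stands at the right (≈ 350,207), with the flask between it and the rail (≈ 315,202). Next I'll zoom in and measure.

```bash
cat > h.py <<'E'
import numpy as np,cv2
from scipy.spatial.transform import Rotation as R
def load(n): return dict(np.load(n+".npz"))
def K(d): return np.array([[d["fx"],0,d["cx"]],[0,d["fy"],d["cy"]],[0,0,1]],float)
def rays(d,uv):
    p=cv2.undistortPoints(np.array(uv,float).reshape(-1,1,2),K(d),d["D"]).reshape(-1,2)
    return R.from_rotvec(d["attitude"]).apply(np.c_[p[:,0],-p[:,1],-np.ones(len(p))])
def plane(d,uv,z):
    v=rays(d,uv);return d["position"]+v*((z-d["position"][2])/v[:,2])[:,None]
def cloud(d,mask=None):
    z=d["z_map"]; m=z>0
    if mask is not None: m&=mask>0
    v,u=np.nonzero(m); ry=rays(d,np.c_[u,v]); return d["position"]+ry*z[v,u][:,None],np.c_[u,v]
def proj(d,P):
    c=R.from_rotvec(d["attitude"]).inv().apply(np.atleast_2d(P)-d["position"])
    return cv2.projectPoints((c*[1,-1,-1]).reshape(-1,1,3),np.zeros(3),np.zeros(3),K(d),d["D"])[0].reshape(-1,2)
def hsv(d): return cv2.cvtColor(d["image"],cv2.COLOR_BGR2HSV)
E
python3 - <<'E'
from h import *
s=load("scene0");t=load("top0")
cv2.imwrite("pics/s0z.png",cv2.resize(s["image"][120:280,160:360],None,fx=4,fy=3.7,interpolation=2))
cv2.imwrite("pics/t0z.png",cv2.resize(t["image"][165:235,180:380],None,fx=4,fy=4,interpolation=2))
for n,d in(("s",s),("t",t)):
    h=hsv(d)
    for c,lo,hi in(("orange",(3,150,60),(18,255,255)),("blue",(105,120,50),(125,255,255))):
        m=cv2.inRange(h,lo,hi)
        k,l,st,ce=cv2.connectedComponentsWithStats(m)
        for i in range(1,k):
            if st[i,4]<12: continue
            P,_=cloud(d,(l==i).astype(np.uint8))
            print(n,c,st[i],ce[i].round(1),"med",np.median(P,0).round(3) if len(P) else None,"lo",np.percentile(P,5,0).round(3),"hi",np.percentile(P,95,0).round(3))
E
```

```text
s orange [315 145  17  46 407] [323.  166.2] med [ 0.518 -0.483  0.084] lo [ 0.514 -0.507  0.025] hi [ 0.523 -0.468  0.133]
s orange [220 191  19  13 110] [230.5 197.5] med [ 0.582 -0.219  0.103] lo [ 0.568 -0.243  0.102] hi [ 0.594 -0.203  0.105]
s blue [351 130  11   5  33] [355.5 131.6] med [ 0.615 -0.812  0.009] lo [ 0.605 -0.826  0.006] hi [ 0.622 -0.796  0.014]
s blue [235 181  32  59 740] [246.3 206.2] med [ 0.526 -0.211  0.104] lo [ 0.52  -0.297  0.054] hi [ 0.574 -0.189  0.153]
s blue [258 198  17  13  92] [265.8 203.8] med [ 0.526 -0.277  0.08 ] lo [ 0.522 -0.299  0.073] hi [ 0.531 -0.257  0.087]
t orange [228 174  21  14 174] [237.9 180.3] med [ 0.58  -0.219  0.103] lo [ 0.568 -0.241  0.101] hi [ 0.591 -0.198  0.106]
t orange [352 203  13   4  25] [359.5 204.4] med [ 0.52  -0.499  0.133] lo [ 0.516 -0.507  0.131] hi [ 0.523 -0.483  0.136]
t blue [456 168  14   9  40] [462.6 172.3] med [ 0.615 -0.813  0.011] lo [ 0.606 -0.828  0.006] hi [ 0.625 -0.794  0.014]
t blue [255 179  22  14 193] [265.2 185.1] med [ 0.568 -0.283  0.103] lo [ 0.556 -0.306  0.101] hi [ 0.58  -0.262  0.106]
t blue [224 198  17   6  55] [232.4 200.8] med [ 0.525 -0.21   0.154] lo [ 0.521 -0.225  0.151] hi [ 0.53  -0.195  0.155]
```

```bash
ls pics
```

```text
s0z.png
scene0.png
t0z.png
top0.png
```

View pics/s0z.png

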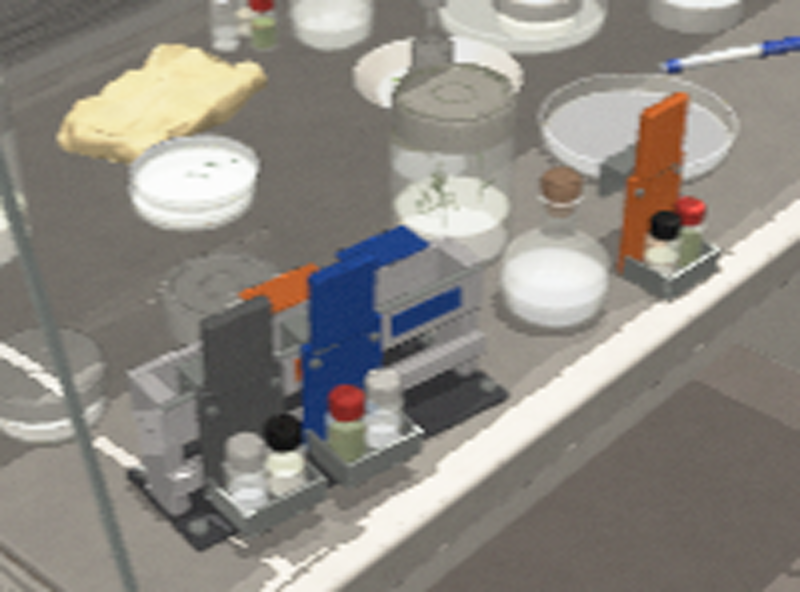

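View pics/t0z.png

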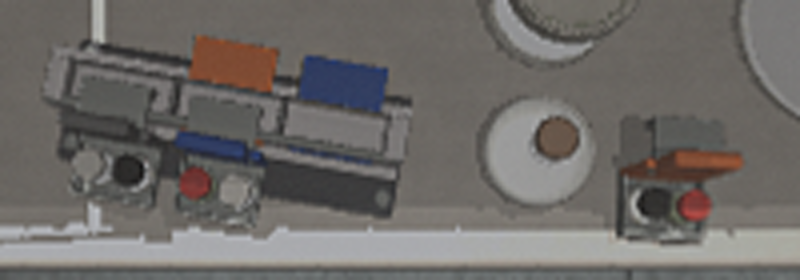

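```bash
python3 - <<'E'
from h import *
from station import r
s=load("scene0");t=load("top0")
def comp(d,lo,hi,uv):
    m=cv2.inRange(hsv(d),lo,hi);k,l,st,ce=cv2.connectedComponentsWithStats(m)
    return (l==l[uv[1],uv[0]]).astype(np.uint8)
O=((3,150,60),(18,255,255));B=((105,120,50),(125,255,255))
def rect(d,m,z):
    v,u=np.nonzero(m);P=plane(d,np.c_[u,v],z)[:,:2]
    (c,wh,a)=cv2.minAreaRect((P*1000).astype(np.float32)); 
    e,ve=np.linalg.eigh(np.cov(P.T)); L=ve[:,1]; L=L*np.sign(L[1])
    return np.round(P.mean(0),4),np.round(c,1),np.round(wh,1),round(a,1),"pca yaw of long axis-90:",round(np.degrees(np.arctan2(L[1],L[0]))-90,1)
print("capO top",rect(t,comp(t,*O,(238,180)),.104));print("capO sc",rect(s,comp(s,*O,(230,197)),.104))
print("capB top",rect(t,comp(t,*B,(265,185)),.104))
print("tabB top",rect(t,comp(t,*B,(232,201)),.155));print("tabO top",rect(t,comp(t,*O,(359,204)),.135))
# faces
for n,d,m,zl,zh in(("O",s,comp(s,*O,(323,166)),.03,.13),("B",s,comp(s,*B,(246,206)),.04,.15)):
    P,_=cloud(d,m);P=P[(P[:,2]>zl)&(P[:,2]<zh)]
    if n=="B":P=P[P[:,1]>-.24]
    for lo,hi in((zl,.09),(.09,zh)):
        Q=P[(P[:,2]>lo)&(P[:,2]<hi)]
        for _ in range(4):
            c=np.median(Q,0);A=np.c_[Q[:,1],np.ones(len(Q))];k=np.linalg.lstsq(A,Q[:,0],rcond=None)[0];res=Q[:,0]-A@k;Q=Q[abs(res)<max(.002,2*res.std())]
        print(n,lo,hi,len(Q),"yaw",np.degrees(np.arctan(-k[0])).round(2),"mean",Q.mean(0).round(4),"y",Q[:,1].min().round(4),Q[:,1].max().round(4),res.std().round(4))
# top of things by depth
P,uv=cloud(t)
def sel(x0,x1,y0,y1,z0,z1):
    m=(P[:,0]>x0)&(P[:,0]<x1)&(P[:,1]>y0)&(P[:,1]<y1)&(P[:,2]>z0)&(P[:,2]<z1);return P[m]
for nm,a in(("tabB",(.45,.58,-.25,-.17,.148,.17)),("tabO",(.45,.58,-.53,-.45,.125,.15)),("tabG",(.45,.6,-.17,-.1,.145,.17)),("flask",(.45,.6,-.47,-.33,.06,.12)),("jar",(.55,.7,-.5,-.35,.125,.15)),("lip",(.5,.56,-.31,-.25,.088,.1)),("floor",(.45,.9,-.9,.1,-.01,.01))):
    Q=sel(*a);print(nm,len(Q),Q.mean(0).round(4) if len(Q) else"",Q.min(0).round(3) if len(Q) else"",Q.max(0).round(3) if len(Q) else"")
print("panel foot",plane(t,[[165,224],[108,222]],0).round(3))
T=R.from_rotvec(r.state()["eef_rot"]).as_matrix();print(T.round(4))
E
```

```text
capO top (array([ 0.5792, -0.2194]), array([ 578.9, -219.5]), array([47.6, 24.5]), 79.9, 'pca yaw of long axis-90:', np.float64(-11.7))
capO sc (array([ 0.5806, -0.2189]), array([ 578.5, -220.3]), array([47.1, 27. ]), 79.9, 'pca yaw of long axis-90:', np.float64(3.2))
capB top (array([ 0.5677, -0.2839]), array([ 567.2, -284.2]), array([47.8, 24.4]), 79.9, 'pca yaw of long axis-90:', np.float64(-10.8))
tabB top (array([ 0.5254, -0.2107]), array([ 525.3, -210. ]), array([36.1,  7.8]), 78.7, 'pca yaw of long axis-90:', np.float64(-11.3))
tabO top (array([ 0.5191, -0.4973]), array([ 519.1, -493.8]), array([27.8,  5.4]), 82.8, 'pca yaw of long axis-90:', np.float64(-11.6))
O 0.03 0.09 162 yaw -4.5 mean [ 0.5182 -0.4875  0.059 ] y -0.5172 -0.4665 0.0012
O 0.09 0.13 112 yaw -4.8 mean [ 0.5151 -0.4892  0.1107] y -0.5073 -0.472 0.0011
B 0.04 0.09 189 yaw -10.89 mean [ 0.5279 -0.2075  0.0716] y -0.2369 -0.1863 0.0009
B 0.09 0.15 255 yaw -12.08 mean [ 0.5231 -0.2086  0.1252] y -0.2288 -0.1872 0.0013
tabB 76 [ 0.5252 -0.21    0.1532] [ 0.519 -0.229  0.148] [ 0.532 -0.192  0.157]
tabO 83 [ 0.5182 -0.4913  0.1329] [ 0.513 -0.511  0.125] [ 0.523 -0.472  0.139]
tabG 82 [ 0.5368 -0.1459  0.1526] [ 0.53  -0.164  0.145] [ 0.543 -0.126  0.157]
flask 261 [ 0.5541 -0.4114  0.0925] [ 0.515 -0.469  0.06 ] [ 0.6   -0.391  0.12 ]
jar 923 [ 0.6293 -0.4191  0.1298] [ 0.59  -0.486  0.125] [ 0.699 -0.38   0.15 ]
lip 96 [ 0.5348 -0.2811  0.0938] [ 0.522 -0.309  0.088] [ 0.56 -0.25  0.1 ]
floor 35835 [ 6.434e-01 -4.549e-01 -2.000e-04] [ 0.458 -0.9   -0.01 ] [0.862 0.1   0.01 ]
panel foot [[ 0.48  -0.023  0.   ]
 [ 0.484  0.129  0.   ]]
[[-6.000e-04  3.699e-01 -9.291e-01]
 [ 1.700e-03 -9.291e-01 -3.699e-01]
 [-1.000e+00 -1.800e-03 -0.000e+00]]
```

```bash
cat > go.py <<'E'
import sys;from h import *;from station import r
# go.py x y z yawdeg(of tool y)
x,y,z,yaw=map(float,sys.argv[1:5]);s=r.state();T=R.from_rotvec(s["eef_rot"]).as_matrix()
d=T.T@(np.array([x,y,z])-s["tool_pos"])*1000
cur=np.degrees(np.arctan2(T[1,1],T[0,1]));dy=(yaw-cur+180)%360-180
print("shift",d.round(1),"spin",-np.radians(dy).round(3),"cur yaw",cur.round(2),"clock",s["clock"],"F",s["force"].round(1),"w",s["gripper_width"],"q",s["qpos"].round(2),"tilt",T[:,0].round(4))
E
python3 go.py .5265 -.210 .248 -10.3
```

```text
shift [ 2.000e-01 -2.596e+02 -4.116e+02] spin -1.012 cur yaw -68.29 clock 0.1 F [-0.2 -0.1  0.2] w 0.09184538106832892 q [ 1.46  0.5  -0.43  1.55  0.22  1.14 -0.21] tilt [-6.0e-04  1.7e-03 -1.0e+00]
```

>>> step_arm(
  rows=[
    [0,-20,-30,-0.1],
    [0,-45,-70,-0.2],
    [0,-70,-110,-0.3],
    [0,-95,-150,-0.4],
    [0,-120,-190,-0.5],
    [0,-145,-230,-0.6],
    [0,-170,-270,-0.7],
    [0,-195,-310,-0.8],
    [0,-215,-340,-0.9],
    [0,-215,-340,-1.01],
  ],
  gripper=1,
)

```text
clock: 1.35
tool_pos: [0.4788, -0.2743, 0.2488]
eef_rot: [1.336, 1.124, -1.333]
force: [-0.0, -0.3, 0.0]
gripper_width: 0.0917
```

```bash
python3 go.py .5265 -.210 .2 -10.3;python3 - <<'E'
from station import r
import cv2
cv2.imwrite("pics/s1.png",r.get_image("scene")["image"])
E
```

```text
shift [ 49.   36.  -71.4] spin 0.008 cur yaw -9.85 clock 1.35 F [-0.  -0.3  0. ] w 0.09168479294752023 q [ 1.1   0.39 -0.78  1.79  0.31  1.08  0.04] tilt [ 0.001   0.0016 -1.    ]
```

View pics/s1.png

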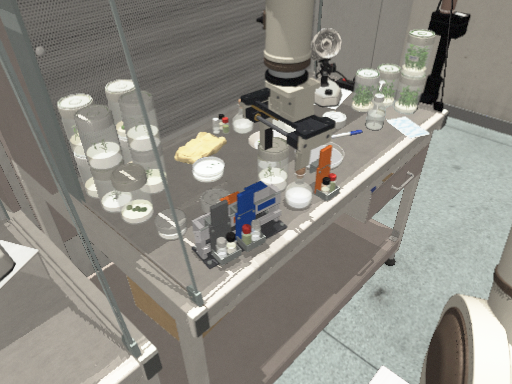

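>>> step_arm(
  rows=[
    [0,12,-24,0.008],
    [10,24,-48,0.008],
    [25,36,-71,0.008],
    [40,36,-71,0.008],
    [48,36,-71,0.008],
    [48,36,-71,0.008],
  ],
)

```text
clock: 2.15
tool_pos: [0.5237, -0.2165, 0.1998]
eef_rot: [1.349, 1.113, -1.351]
force: [0.3, 0.0, 0.5]
gripper_width: 0.0917
```

```bash
python3 go.py .5265 -.210 .138 -10.3;python3 - <<'E'
from station import r
import cv2,numpy as np
for n in("scene","top"):
    d=r.get_image(n);i=d["image"]
    i=i[100:260,160:360] if n=="scene" else i[140:240,150:350]
    cv2.imwrite(f"pics/{n}2.png",cv2.resize(i,None,fx=4,fy=3.7,interpolation=2));np.savez(n+"2.npz",**d)
E
```

```text
shift [61.8  1.6 -6.9] spin -0.013 cur yaw -11.03 clock 2.15 F [0.3 0.  0.5] w 0.09171699573081774 q [ 0.93  0.48 -0.76  1.8   0.38  1.01 -0.17] tilt [-2.e-03  1.e-04 -1.e+00]
```

View pics/scene2.png

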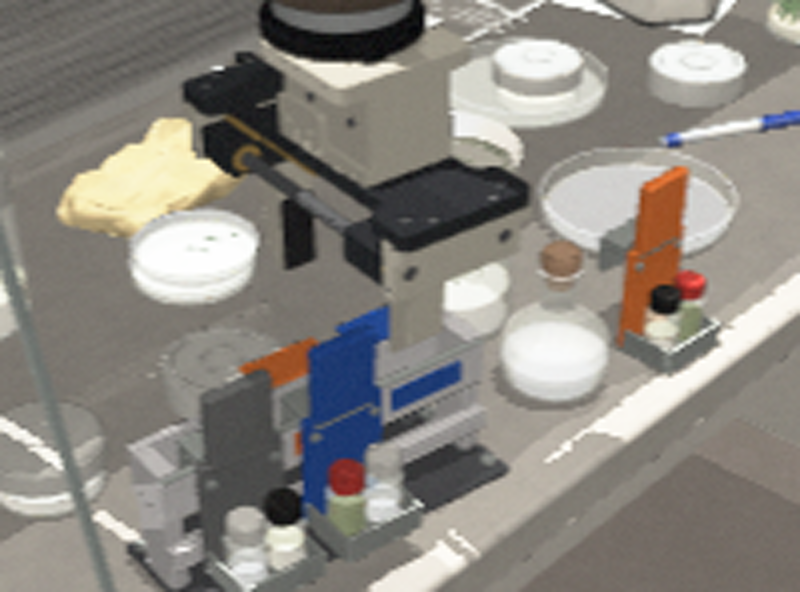

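View pics/top2.png

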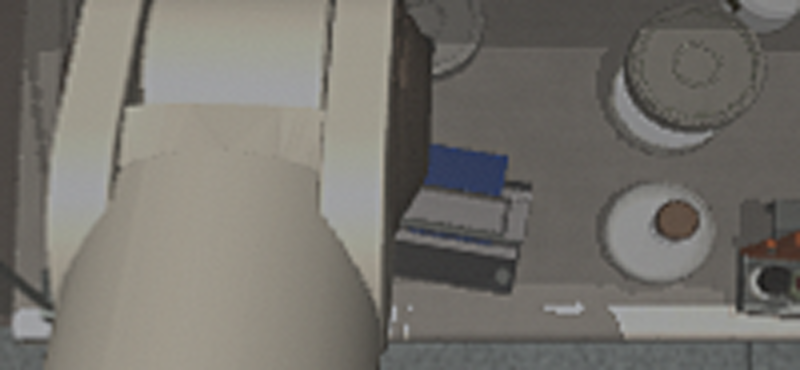

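>>> step_arm(
  rows=[
    [0,0,0,0],
    [0,0,0,0],
  ],
)

```text
clock: 2.5
tool_pos: [0.5252, -0.2154, 0.2012]
eef_rot: [1.348, 1.112, -1.348]
force: [0.1, 0.6, -0.1]
gripper_width: 0.0918
```

```bash
python3 go.py .5265 -.210 .138 -10.3
```

```text
shift [63.2  0.2 -5.6] spin -0.011 cur yaw -10.91 clock 2.5 F [ 0.1  0.6 -0.1] w 0.09180685548780693 q [ 0.93  0.48 -0.76  1.8   0.38  1.01 -0.17] tilt [ 7.e-04 -5.e-04 -1.e+00]
```

>>> step_arm(
  rows=[
    [15,0,-5,-0.01],
    [30,0,-5,-0.01],
    [45,0,-5,-0.01],
    [57,0,-5,-0.01],
    [63,0,-5,-0.01],
    [63,0,-5,-0.01],
    [63,0,-5,-0.01],
  ],
)

```text
clock: 3.38
tool_pos: [0.5264, -0.2103, 0.1382]
eef_rot: [1.341, 1.118, -1.34]
force: [-0.5, 0.1, -0.5]
gripper_width: 0.0921
```

```bash
python3 go.py .5265 -.210 .138 -10.3;python3 - <<'E'
from station import r
import cv2,numpy as np
for n in("scene",):
    d=r.get_image(n);i=d["image"]
    i=i[100:260,160:360]
    cv2.imwrite(f"pics/{n}3.png",cv2.resize(i,None,fx=4,fy=3.7,interpolation=2));np.savez(n+"3.npz",**d)
E
```

```text
shift [ 0.2  0.1 -0.3] spin -0.0 cur yaw -10.31 clock 3.375 F [-0.5  0.1 -0.5] w 0.09206073066099332 q [ 0.88  0.56 -0.71  1.85  0.46  0.9  -0.23] tilt [ 8.e-04 -3.e-04 -1.e+00]
```

View pics/scene3.png

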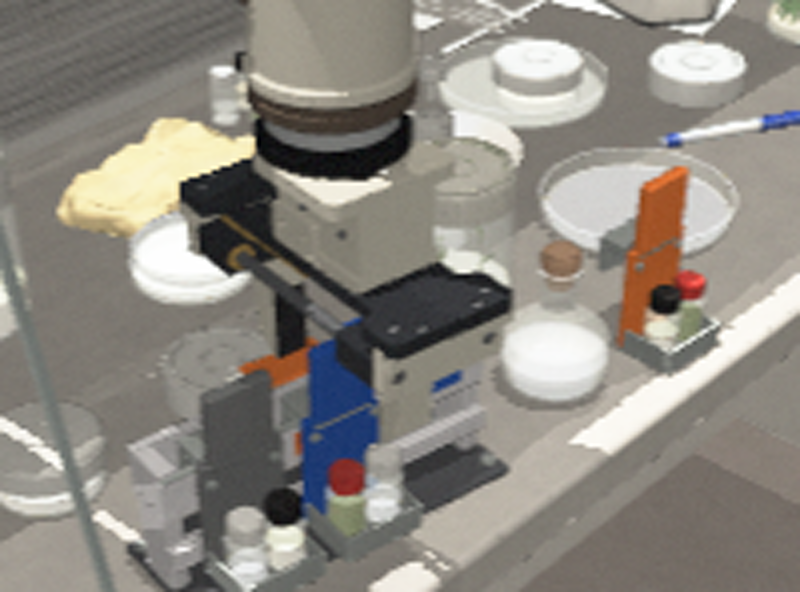

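The fingers straddle the blue tab, with the front finger at about (430,400) in the zoomed picture. Closing gently.

>>> step_arm(
  rows=[
    [0,0,0,0],
    [0,0,0,0],
    [0,0,0,0],
    [0,0,0,0],
    [0,0,0,0],
    [0,0,0,0],
  ],
  gripper=0,
  grip_force=15,
)

```text
clock: 4.18
tool_pos: [0.526, -0.2102, 0.1377]
eef_rot: [1.34, 1.119, -1.341]
force: [-0.5, 0.5, -1.1]
gripper_width: 0.0364
```

>>> step_arm(
  rows=[
    [0,0,0,0],
    [0,0,0,0],
    [0,0,0,0],
    [0,0,0,0],
  ],
  grip_force=35,
)

```text
clock: 4.68
tool_pos: [0.5268, -0.2103, 0.1381]
eef_rot: [1.341, 1.117, -1.339]
force: [1.7, 0.2, 0.2]
gripper_width: 0.0099
```

```bash
python3 go.py .5265 -.210 .138 -10.3
```

```text
shift [ 0.1 -0.3 -0.2] spin -0.0 cur yaw -10.31 clock 4.675 F [1.7 0.2 0.2] w 0.009912025140852097 q [ 0.88  0.56 -0.71  1.85  0.46  0.9  -0.23] tilt [ 1.6e-03 -3.0e-04 -1.0e+00]
```

>>> step_arm(
  rows=[
    [-3,0,0,0],
    [-8,0,0,0],
    [-14,0,0,0],
    [-20,0,0,0],
    [-28,0,0,0],
    [-36,0,0,0],
    [-44,0,0,0],
    [-50,0,0,0],
    [-50,0,0,0],
    [-50,0,0,0],
  ],
)

```text
clock: 5.92
tool_pos: [0.5258, -0.2102, 0.1875]
eef_rot: [1.34, 1.119, -1.341]
force: [-0.3, -0.2, -2.2]
gripper_width: 0.0094
```

```bash
cat > snap.py <<'E'
import sys;from station import r
import cv2,numpy as np
k=sys.argv[1]
for n in("scene","top")[:int(sys.argv[2]) if len(sys.argv)>2 else 1]:
    d=r.get_image(n);i=d["image"]
    i=i[100:260,160:360] if n=="scene" else i[140:240,150:350]
    cv2.imwrite(f"pics/{n}{k}.png",cv2.resize(i,None,fx=4,fy=3.7,interpolation=2));np.savez(n+k+".npz",**d)
E
python3 go.py .5265 -.210 .188 -10.3; python3 snap.py 4
```

```text
shift [-0.5  0.7 -0.3] spin -0.0 cur yaw -10.31 clock 5.925 F [-0.3 -0.2 -2.2] w 0.009413163869220068 q [ 0.91  0.5  -0.75  1.81  0.4   0.99 -0.18] tilt [-4.e-04  1.e-04 -1.e+00]
```

View pics/scene4.png

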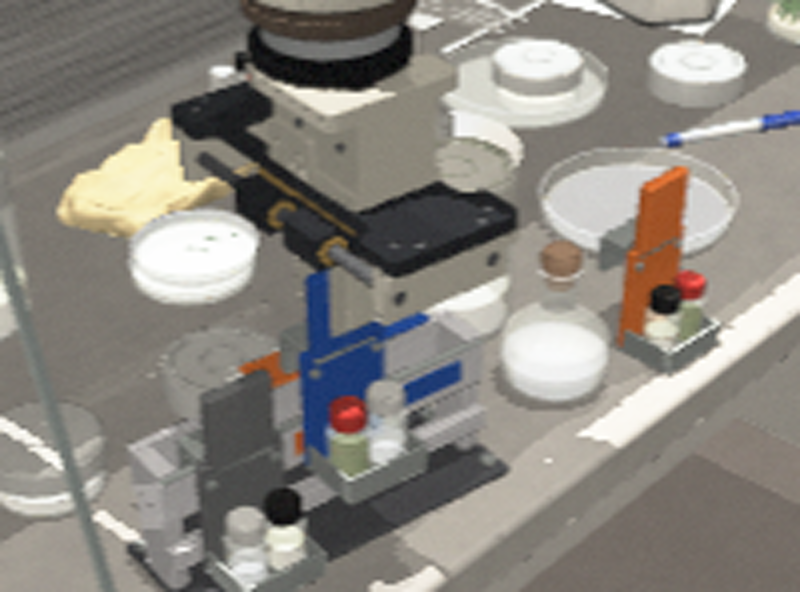

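>>> step_arm(
  rows=[
    [0,0,5,0],
    [0,0,15,0],
    [0,0,27,0],
    [0,1,39,0],
    [0,1,51,0],
    [0,1.5,60,0],
    [0,1.5,65.5,0],
    [0,1.5,65.5,0],
    [0,1.5,65.5,0],
  ],
)

```text
clock: 7.1
tool_pos: [0.5159, -0.2743, 0.1878]
eef_rot: [1.34, 1.119, -1.34]
force: [-0.0, 0.6, -1.8]
gripper_width: 0.0099
```

```bash
python3 go.py .516 -.275 .138 -10.2; python3 snap.py 5
```

```text
shift [49.8  0.2  0.7] spin -0.001 cur yaw -10.27 clock 7.1 F [-0.   0.6 -1.8] w 0.009941251359514725 q [ 1.    0.52 -0.73  1.77  0.41  1.01 -0.07] tilt [ 2.e-04  3.e-04 -1.e+00]
```

View pics/scene5.png

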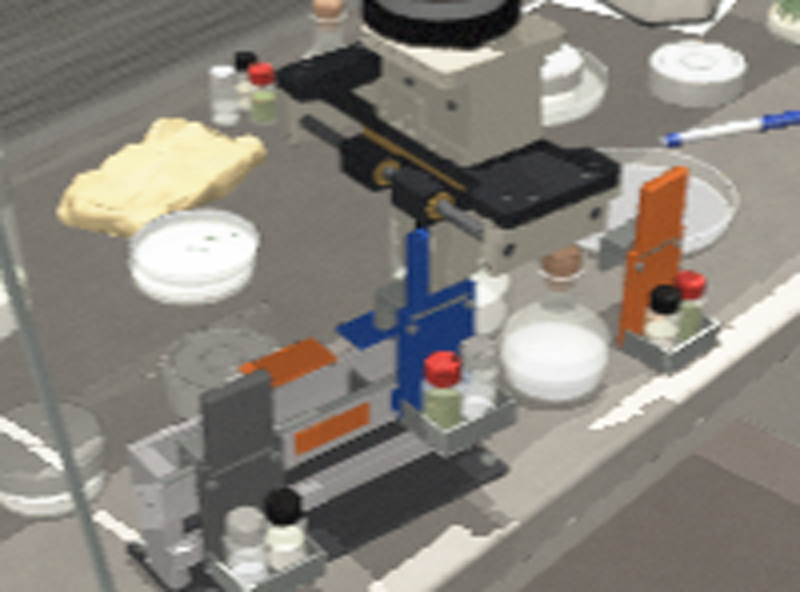

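>>> step_arm(
  rows=[
    [6,0,0,0],
    [13,0,0,0],
    [20,0,0,0],
    [26,0,0.5,0],
    [31,0,0.5,0],
    [36,0,0.5,0],
    [40,0,0.5,0],
    [43,0,0.5,0],
    [45,0,0.5,0],
    [45,0,0.5,0],
  ],
)

```text
clock: 8.4
tool_pos: [0.5156, -0.2754, 0.1426]
eef_rot: [1.341, 1.119, -1.341]
force: [-0.2, 0.4, -2.6]
gripper_width: 0.0099
```

```bash
python3 go.py .516 -.275 .138 -10.2; python3 snap.py 6
```

```text
shift [ 4.6  0.3 -0.4] spin -0.002 cur yaw -10.31 clock 8.4 F [-0.2  0.4 -2.6] w 0.009856098923086847 q [ 0.97  0.58 -0.7   1.8   0.45  0.93 -0.11] tilt [-1.e-04  1.e-04 -1.e+00]
```

View pics/scene6.png

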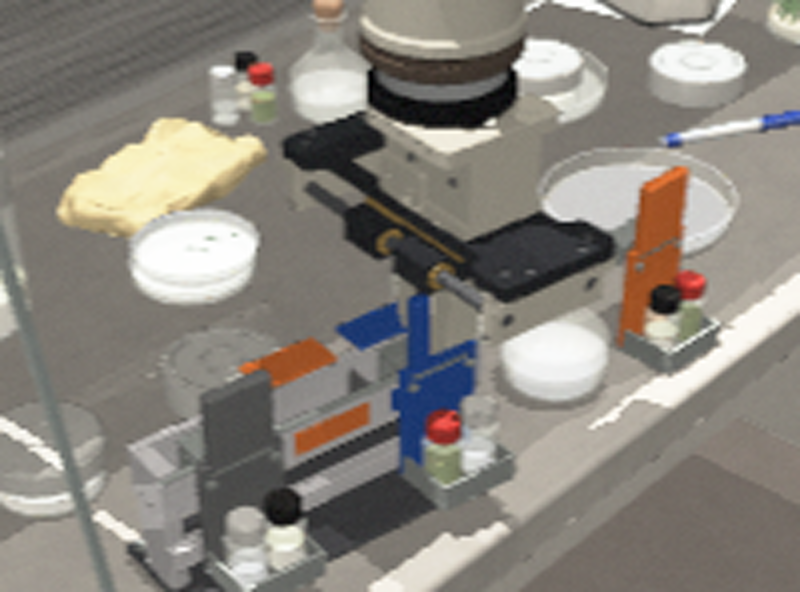

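Hook is behind the lip with no contact force yet. I'll lower the last few millimetres slowly.

>>> step_arm(
  rows=[
    [1,0,0,0],
    [2,0,0,0],
    [3,0,0,0],
    [3.5,0,0,0],
    [3.5,0,0,0],
  ],
)

```text
clock: 9.07
tool_pos: [0.5156, -0.2754, 0.1392]
eef_rot: [1.341, 1.119, -1.341]
force: [0.4, -0.0, -1.9]
gripper_width: 0.0101
```

>>> step_arm(
  rows=[
    [0.5,0,0,0],
    [1,0,0,0],
    [1,0,0,0],
    [1,0,0,0],
  ],
)

```text
clock: 9.57
tool_pos: [0.5157, -0.2754, 0.1382]
eef_rot: [1.341, 1.119, -1.34]
force: [0.4, 0.6, -1.9]
gripper_width: 0.0099
```

>>> step_arm(
  rows=[
    [0.5,0,0,0],
    [1,0,0,0],
    [1,0,0,0],
    [1,0,0,0],
  ],
)

```text
clock: 10.07
tool_pos: [0.5157, -0.2754, 0.1381]
eef_rot: [1.34, 1.118, -1.341]
force: [-2.9, 0.7, 5.5]
gripper_width: 0.0098
```

>>> step_arm(
  rows=[
    [-0.6,0,0,0],
    [-0.6,0,0,0],
  ],
)

```text
clock: 10.32
tool_pos: [0.5157, -0.2754, 0.1381]
eef_rot: [1.34, 1.119, -1.341]
force: [-2.3, 1.3, 4.4]
gripper_width: 0.0097
```

>>> step_arm(
  rows=[
    [0,0,0,0],
    [0,0,0,0],
    [0,0,0,0],
    [0,0,0,0],
    [0,0,0,0],
  ],
  gripper=0.5,
)

```text
clock: 10.95
tool_pos: [0.5157, -0.2754, 0.1378]
eef_rot: [1.341, 1.119, -1.34]
force: [-0.5, -0.2, 0.9]
gripper_width: 0.0457
```

```bash
python3 go.py .5195 -.490 .25 -4; python3 snap.py 7
```

```text
shift [-112.2   42.2  210.5] spin -0.11 cur yaw -10.31 clock 10.95 F [-0.5 -0.2  0.9] w 0.04565822899197554 q [ 0.97  0.58 -0.7   1.8   0.46  0.92 -0.11] tilt [ 1.e-04  0.e+00 -1.e+00]
```

View pics/scene7.png

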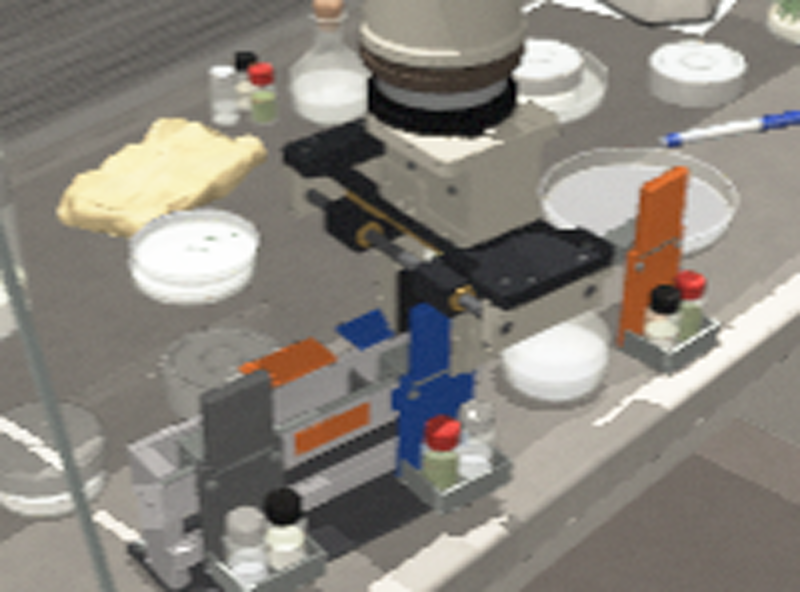

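>>> step_arm(
  rows=[
    [-15,0,0,0],
    [-40,0,0,0],
    [-70,0,0,0],
    [-95,0,10,0],
    [-105,10,50,-0.03],
    [-105,20,95,-0.06],
    [-105,30,140,-0.09],
    [-105,42,185,-0.11],
    [-105,42,210,-0.11],
    [-105,42,210,-0.11],
  ],
)

```text
clock: 12.25
tool_pos: [0.518, -0.4922, 0.2431]
eef_rot: [1.263, 1.173, -1.264]
force: [0.3, -0.3, 0.1]
gripper_width: 0.0459
```

>>> step_arm(
  rows=[
    [0,0,0,0],
    [0,0,0,0],
  ],
  gripper=0.8,
)

```text
clock: 12.5
tool_pos: [0.5204, -0.4874, 0.2436]
eef_rot: [1.259, 1.176, -1.258]
force: [-0.2, 0.8, -0.4]
gripper_width: 0.0615
```

```bash
python3 go.py .5195 -.490 .118 -4; python3 snap.py 8 2;  python3 - <<'E'
from h import *
s=load("scene8")
B=((105,120,50),(125,255,255));O=((3,150,60),(18,255,255))
P,_=cloud(s,cv2.inRange(hsv(s),*B)); 
Q=P[(P[:,2]>.12)&(P[:,2]<.165)&(P[:,1]>-.35)];print("blue tab",len(Q),Q.mean(0).round(4),Q.min(0).round(4),Q.max(0).round(4))
P,_=cloud(s,cv2.inRange(hsv(s),*O)); 
Q=P[(P[:,2]>.09)&(P[:,2]<.14)&(P[:,1]<-.35)];print("or tab",len(Q),Q.mean(0).round(4),Q.min(0).round(4),Q.max(0).round(4))
E
```

```text
shift [125.6  -0.8   2.7] spin 0.003 cur yaw -3.85 clock 12.5 F [-0.2  0.8 -0.4] w 0.061465020764624234 q [ 1.15  0.68 -0.7   1.37  0.44  1.25  0.35] tilt [ 7.e-04  3.e-04 -1.e+00]
blue tab 206 [ 0.5108 -0.2724  0.1401] [ 0.5055 -0.2933  0.1201] [ 0.5193 -0.2556  0.1564]
or tab 179 [ 0.5168 -0.4874  0.1152] [ 0.5123 -0.5117  0.0902] [ 0.5251 -0.4719  0.1361]
```

View pics/scene8.png

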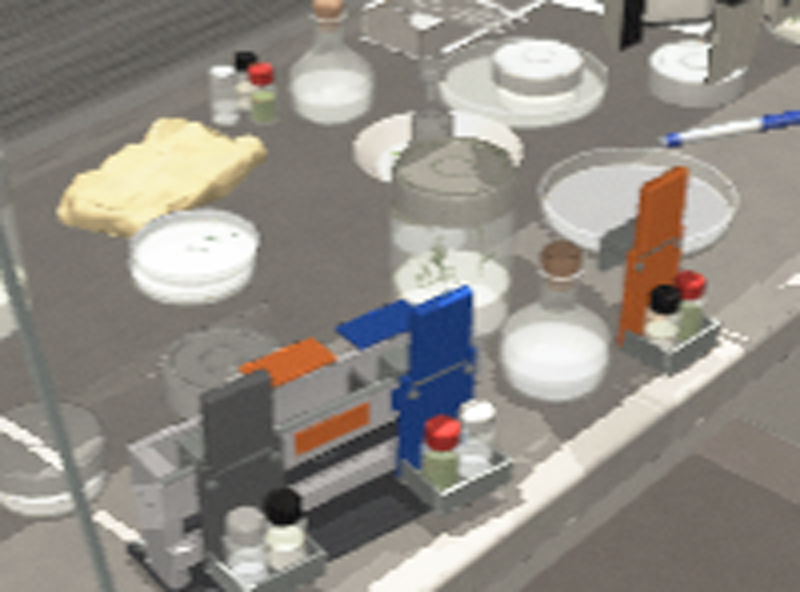

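View pics/top8.png

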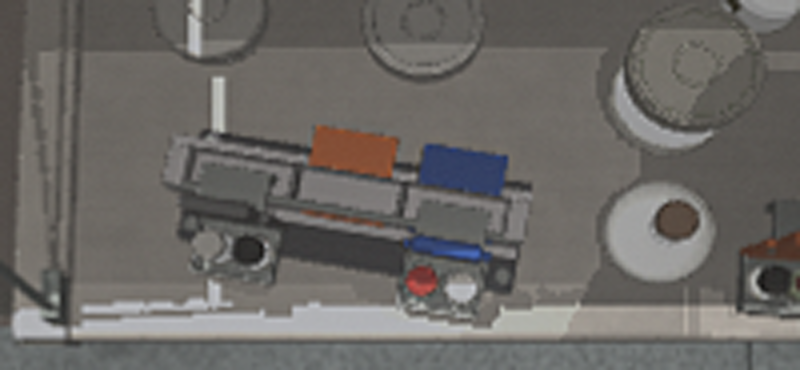

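```bash
python3 - <<'E'
from h import *
for n in("top0","scene0","scene8"):
    P,_=cloud(load(n))
    for nm,c,zl,zh in(("O tab",(.52,-.49),.132,.14),("G tab",(.537,-.146),.151,.158),("O bridge",(.53,-.49),.076,.09)):
        m=(abs(P[:,0]-c[0])<.04)&(abs(P[:,1]-c[1])<.035)&(P[:,2]>zl)&(P[:,2]<zh);Q=P[m][:,:2]
        if len(Q)<10: continue
        e,v=np.linalg.eigh(np.cov(Q.T));L=v[:,1]*np.sign(v[1,1]);rc=cv2.minAreaRect((Q*1000).astype(np.float32))
        print(n,nm,len(Q),Q.mean(0).round(4),"yaw",np.degrees(np.arctan2(L[1],L[0])).round(1)-90,np.round(rc[0],1),np.round(rc[1],1),round(rc[2],1))
E
```

```text
top0 O tab 59 [ 0.5185 -0.4921] yaw -4.599999999999994 [ 518.1 -492. ] [37.   9.3] 89.4
top0 G tab 68 [ 0.5371 -0.1448] yaw -9.700000000000003 [ 537.4 -144.5] [37.5  9.6] 79.9
top0 O bridge 169 [ 0.5363 -0.49  ] yaw 11.900000000000006 [ 531.5 -489.6] [46.5 34.9] 84.9
scene0 O tab 34 [ 0.5182 -0.4918] yaw -3.4000000000000057 [ 517.9 -493. ] [35.  10.1] 80.5
scene0 G tab 70 [ 0.5365 -0.1459] yaw -10.299999999999997 [ 537.4 -146.1] [37.1 10.7] 83.1
scene0 O bridge 102 [ 0.5287 -0.4851] yaw -50.7 [ 531.4 -494.6] [52.2 36.3] 83.6
scene8 O tab 35 [ 0.5182 -0.4907] yaw -2.0999999999999943 [ 518.6 -491.8] [39.4 10.7] 87.8
scene8 G tab 66 [ 0.5368 -0.1457] yaw -9.299999999999997 [ 536.9 -145.9] [38.9 10.4] 82.1
scene8 O bridge 101 [ 0.5284 -0.4842] yaw -47.8 [ 531.  -492.2] [51.9 35.4] 89.9
```

```bash
python3 go.py .519 -.4915 .118 -3.8
```

```text
shift [125.4  -0.9   3.5] spin -0.002 cur yaw -3.89 clock 12.6 F [0.1 0.  0.7] w 0.0694362189794795 q [ 1.15  0.68 -0.7   1.37  0.44  1.25  0.35] tilt [ 4.e-04 -1.e-04 -1.e+00]
```

>>> step_arm(
  rows=[
    [15,-1,3.5,0],
    [40,-1,3.5,0],
    [65,-1,3.5,0],
    [85,-1,3.5,0],
    [100,-1,3.5,0],
    [112,-1,3.5,0],
    [120,-1,3.5,0],
    [125,-1,3.5,0],
    [125,-1,3.5,0],
    [125,-1,3.5,0],
  ],
)

```text
clock: 13.85
tool_pos: [0.5185, -0.4932, 0.1184]
eef_rot: [1.26, 1.174, -1.26]
force: [0.5, -0.1, -0.1]
gripper_width: 0.0734
```

```bash
python3 go.py .519 -.4915 .118 -3.8; python3 snap.py 9
```

```text
shift [ 0.4  0.4 -1.7] spin -0.004 cur yaw -4.01 clock 13.85 F [ 0.5 -0.1 -0.1] w 0.07336673460400586 q [ 1.13  0.81 -0.65  1.46  0.52  1.06  0.3 ] tilt [ 7.e-04 -6.e-04 -1.e+00]
```

View pics/scene9.png

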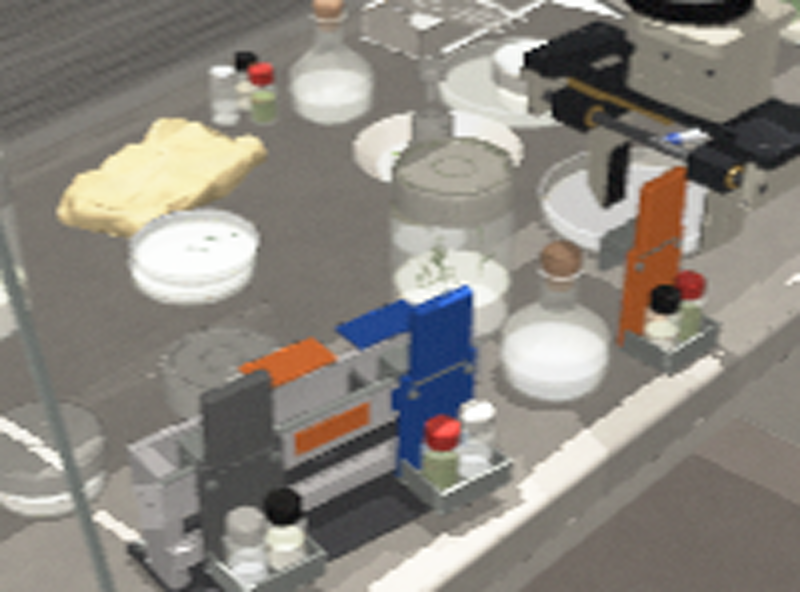

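```bash
python3 - <<'E'
from h import *
s=load("scene9")
P,uv=cloud(s)
m=(abs(P[:,0]-.519)<.07)&(abs(P[:,1]+.4915)<.05)&(P[:,2]>.09)&(P[:,2]<.128)
h=hsv(s)[uv[m][:,1],uv[m][:,0]]
for p,u,c in list(zip(P[m],uv[m],h))[::9]: print(p.round(3),u,c)
E
```

```text
[ 0.572 -0.49   0.127] [308 143] [ 26  30 127]
[ 0.569 -0.487  0.124] [308 145] [ 24  30 129]
[ 0.574 -0.489  0.118] [307 146] [ 24  27 142]
[ 0.556 -0.504  0.119] [316 146] [120   3  76]
[ 0.555 -0.498  0.119] [315 147] [110  26  30]
[ 0.555 -0.494  0.118] [314 148] [135  22  23]
[ 0.556 -0.487  0.117] [312 149] [60  9 30]
[ 0.565 -0.486  0.112] [309 150] [ 23  31 133]
[ 0.514 -0.5    0.126] [329 150] [ 10 193 152]
[ 0.554 -0.494  0.109] [314 151] [160  29  26]
[ 0.564 -0.486  0.105] [309 152] [ 19  31 131]
[ 0.516 -0.486  0.126] [325 152] [ 11 195 152]
[ 0.558 -0.486  0.105] [311 153] [23 34 67]
[ 0.515 -0.481  0.126] [324 153] [ 11 195 153]
[ 0.557 -0.486  0.102] [311 154] [19 32 63]
[ 0.516 -0.481  0.122] [324 154] [ 11 199 150]
[ 0.559 -0.489  0.097] [311 155] [10 15 51]
[ 0.516 -0.492  0.114] [326 155] [ 11 191 152]
[ 0.515 -0.476  0.119] [323 156] [ 12 205 148]
[ 0.52  -0.476  0.114] [321 157] [ 11 197 157]
[ 0.515 -0.51   0.1  ] [330 157] [  9 101 164]
[ 0.514 -0.495  0.105] [327 158] [ 11 194 151]
[ 0.464 -0.5    0.124] [346 158] [ 18  27 144]
[ 0.514 -0.496  0.101] [327 159] [ 11 193 151]
[ 0.465 -0.488  0.127] [343 159] [ 19  33 130]
[ 0.515 -0.488  0.101] [325 160] [ 11 196 152]
[ 0.47  -0.478  0.126] [339 160] [ 24  30 128]
[ 0.519 -0.476  0.103] [321 161] [ 11 190 157]
[ 0.484 -0.484  0.114] [335 161] [ 30  19 108]
[ 0.465 -0.493  0.118] [344 161] [ 18  29 130]
[ 0.514 -0.492  0.094] [326 162] [ 11 198 151]
[ 0.466 -0.486  0.118] [342 162] [ 19  34 129]
[ 0.516 -0.486  0.093] [324 163] [ 11 195 150]
[ 0.466 -0.483  0.117] [341 163] [ 23  31 131]
[ 0.515 -0.485  0.091] [324 164] [ 11 190 153]
[ 0.465 -0.492  0.11 ] [343 164] [ 21  28 148]
[ 0.469 -0.48   0.111] [339 165] [ 23  30 134]
[ 0.476 -0.479  0.102] [336 167] [ 22  29 131]
```

Depth puts the front finger at x≈0.465–0.483, the tab at 0.515–0.524 and the rear pad at 0.555. All three lie around y≈-0.49, so the fingers straddle the tab. Closing.

>>> step_arm(
  rows=[
    [0,0,-1.5,0],
    [0,0,-1.5,0],
    [0,0,-1.5,0],
    [0,0,-1.5,0],
    [0,0,-1.5,0],
    [0,0,-1.5,0],
    [0,0,-1.5,0],
  ],
  gripper=0,
  grip_force=15,
)

```text
clock: 14.78
tool_pos: [0.5183, -0.4914, 0.1178]
eef_rot: [1.261, 1.175, -1.26]
force: [2.0, 1.2, -1.2]
gripper_width: 0.0101
```

>>> step_arm(
  rows=[
    [0,0,0,0],
    [0,0,0,0],
    [0,0,0,0],
    [0,0,0,0],
  ],
  grip_force=35,
)

```text
clock: 15.28
tool_pos: [0.518, -0.4914, 0.1176]
eef_rot: [1.261, 1.176, -1.261]
force: [0.6, -0.5, -2.4]
gripper_width: 0.01
```

>>> step_arm(
  rows=[
    [-3,0,0,0],
    [-8,0,0,0],
    [-15,0,0,0],
    [-25,0,0,0],
    [-35,0,0,0],
    [-45,0,0,0],
    [-55,0,0,0],
    [-60,0,0,0],
    [-60,0,0,0],
  ],
)

```text
clock: 16.4
tool_pos: [0.5185, -0.4916, 0.1784]
eef_rot: [1.26, 1.174, -1.26]
force: [0.3, 0.7, -2.6]
gripper_width: 0.0095
```

```bash
python3 go.py .42 -.49 .26 -10.2; python3 snap.py 10
```

```text
shift [-81.7 -98.3   5.4] spin 0.108 cur yaw -4.01 clock 16.4 F [ 0.3  0.7 -2.6] w 0.009478266665458755 q [ 1.14  0.74 -0.68  1.42  0.48  1.15  0.33] tilt [ 6.e-04 -6.e-04 -1.e+00]
```

View pics/scene10.png

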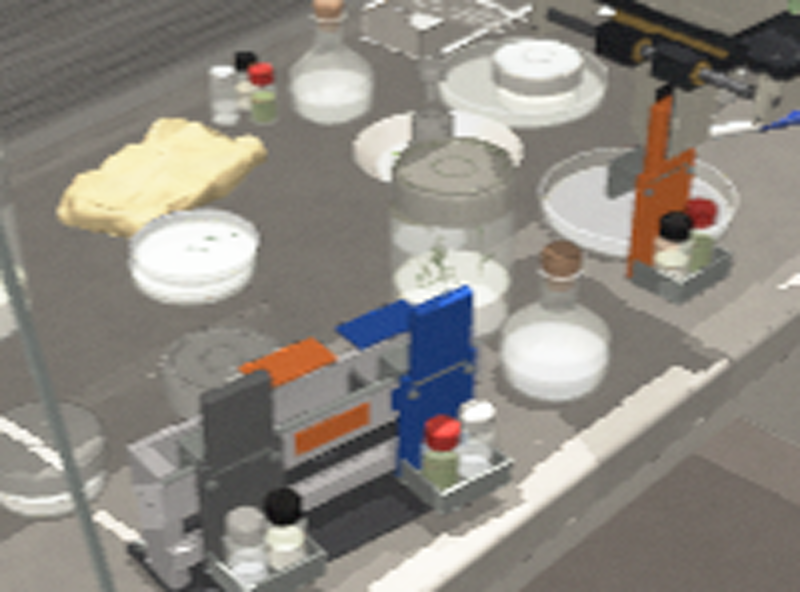

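```bash
python3 - <<'E'
from h import *
P,_=cloud(load("top2"))
for x in np.arange(.4,.75,.04):
    Q=P[(abs(P[:,0]-x)<.02)&(P[:,1]>-.4)&(P[:,1]<0)]; print(x.round(2),Q[:,2].max().round(3), Q[Q[:,2]>.3][:,1].max() if (Q[:,2]>.3).any() else None)
E
python3 go.py .47 -.47 .285 -10.2
```

```text
0.4 0.684 -0.17127385252495197
0.44 0.658 -0.1712845090353882
0.48 0.634 -0.17035701628329364
0.52 0.609 -0.020210039217499642
0.56 0.77 -0.01591491493152447
0.6 0.769 -0.010645156830471902
0.64 0.136 None
0.68 0.133 None
0.72 0.045 None
shift [-107.2  -49.6  -18. ] spin 0.108 cur yaw -4.01 clock 16.45 F [ 0.2 -0.3 -2.3] w 0.009769481894564188 q [ 1.14  0.74 -0.68  1.42  0.48  1.15  0.33] tilt [-0. -0. -1.]
```

```bash
python3 go.py .455 -.487 .235 -10.2
```

```text
shift [-57.2 -63.3   0. ] spin 0.108 cur yaw -4.01 clock 16.45 F [ 0.2 -0.3 -2.3] w 0.009769481894564188 q [ 1.14  0.74 -0.68  1.42  0.48  1.15  0.33] tilt [-0. -0. -1.]
```

>>> step_arm(
  rows=[
    [-8,-4,0,0.01],
    [-18,-12,0,0.03],
    [-28,-22,0,0.05],
    [-38,-34,0,0.07],
    [-48,-46,0,0.09],
    [-55,-56,0,0.108],
    [-57,-63,0,0.108],
    [-57,-63,0,0.108],
    [-57,-63,0,0.108],
  ],
)

```text
clock: 17.58
tool_pos: [0.4556, -0.4868, 0.2344]
eef_rot: [1.339, 1.12, -1.339]
force: [0.0, 0.5, -2.8]
gripper_width: 0.0099
```

```bash
python3 go.py .4532 -.1973 .22 -10.2
```

```text
shift [  14.6  -53.5 -284.5] spin 0.0 cur yaw -10.17 clock 17.575 F [ 0.   0.5 -2.8] w 0.009934240289703123 q [ 1.25  0.6  -0.7   1.51  0.41  1.17  0.3 ] tilt [ 0.e+00  6.e-04 -1.e+00]
```

>>> step_arm(
  rows=[
    [0,-2,-10,0],
    [0,-6,-30,0],
    [0,-11,-58,0],
    [0,-17,-88,0],
    [0,-22,-118,0],
    [0,-28,-148,0],
    [0,-34,-178,0],
    [0,-39,-205,0],
    [0,-43,-225,0],
    [0,-43,-230,0],
  ],
)

```text
clock: 18.82
tool_pos: [0.454, -0.2516, 0.235]
eef_rot: [1.337, 1.121, -1.338]
force: [0.6, -0.3, -1.9]
gripper_width: 0.0098
```

```bash
python3 go.py .4532 -.1973 .22 -10.2; python3 snap.py 11
```

```text
shift [ 15.  -10.3 -53.3] spin 0.002 cur yaw -10.07 clock 18.825 F [ 0.6 -0.3 -1.9] w 0.009804135159812197 q [ 1.13  0.35 -0.82  1.88  0.3   1.03  0.01] tilt [ 1.e-04 -3.e-04 -1.e+00]
```

View pics/scene11.png

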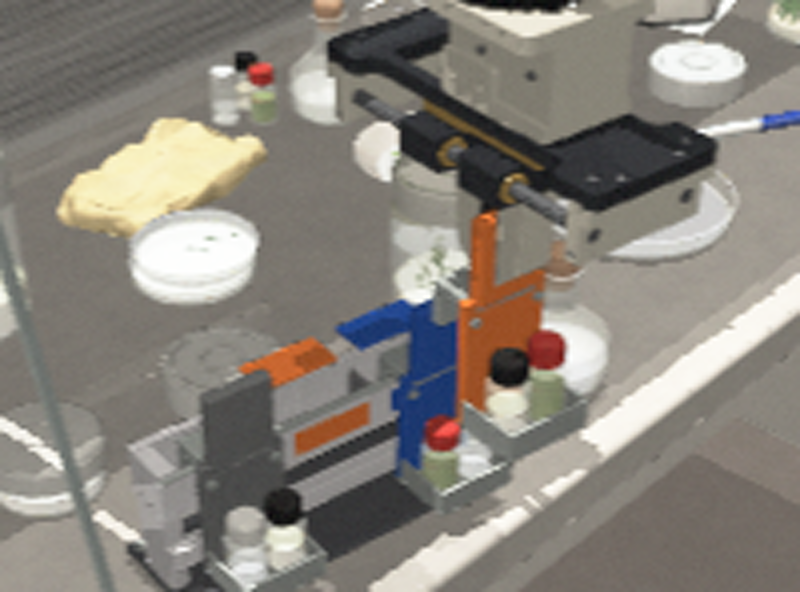

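>>> step_arm(
  rows=[
    [0,-2,-10,0],
    [0,-5,-25,0],
    [3,-8,-40,0],
    [8,-10,-50,0],
    [14,-10,-54,0],
    [16,-10,-54,0],
    [16,-10,-54,0],
  ],
)

```text
clock: 19.75
tool_pos: [0.4534, -0.1986, 0.2185]
eef_rot: [1.339, 1.12, -1.34]
force: [-0.0, 0.3, -1.6]
gripper_width: 0.0099
```

```bash
python3 go.py .527 -.2105 .215 -10.2; python3 snap.py 12 2;python3 - <<'E'
from h import *
s=load("scene12");h=hsv(s)
m=cv2.inRange(h,(3,150,60),(18,255,255));P,_=cloud(s,m)
for a,b in((.19,.25),(.12,.18)):
    Q=P[(P[:,2]>a)&(P[:,2]<b)];
    if len(Q):print("carrier",len(Q),Q.mean(0).round(4),Q.min(0).round(4),Q.max(0).round(4),np.degrees(np.arctan(-np.polyfit(Q[:,1],Q[:,0],1)[0])).round(1))
Q=P[(P[:,2]>.065)&(P[:,2]<.095)&(P[:,0]>.525)];print("strip",len(Q),Q.mean(0).round(4) if len(Q) else "",Q.min(0),Q.max(0))
E
```

```text
shift [ 3.5 74.6 -1.3] spin -0.001 cur yaw -10.23 clock 19.75 F [-0.   0.3 -1.6] w 0.009946272666228727 q [ 1.07  0.33 -0.84  1.95  0.29  0.98 -0.09] tilt [-3.e-04  2.e-04 -1.e+00]
carrier 120 [ 0.4529 -0.1849  0.2135] [ 0.434  -0.2142  0.19  ] [ 0.4686 -0.1797  0.2364] -14.2
carrier 347 [ 0.4524 -0.1946  0.1553] [ 0.4225 -0.2236  0.1201] [ 0.4613 -0.1746  0.1799] -12.6
strip 92 [ 0.538  -0.2134  0.0795] [ 0.53264806 -0.2364962   0.07132924] [ 0.54362695 -0.18942058  0.08775262]
```

View pics/scene12.png

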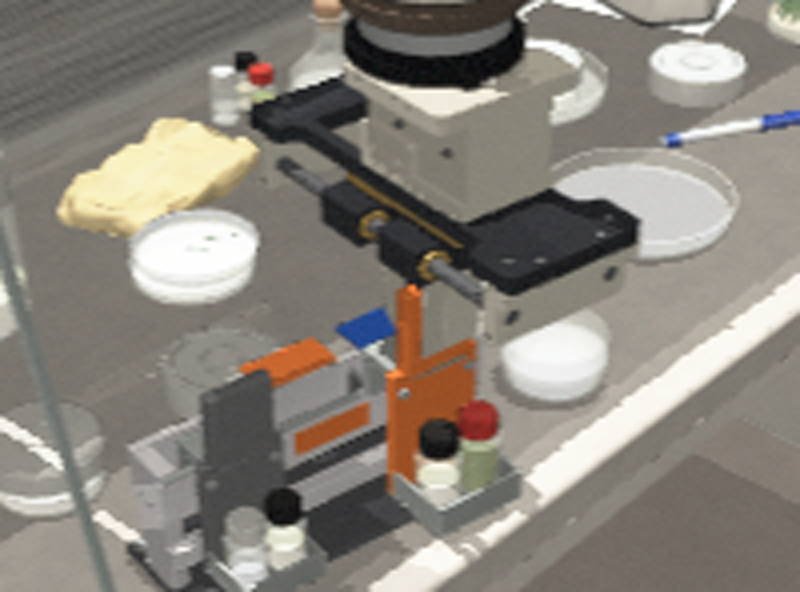

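View pics/top12.png

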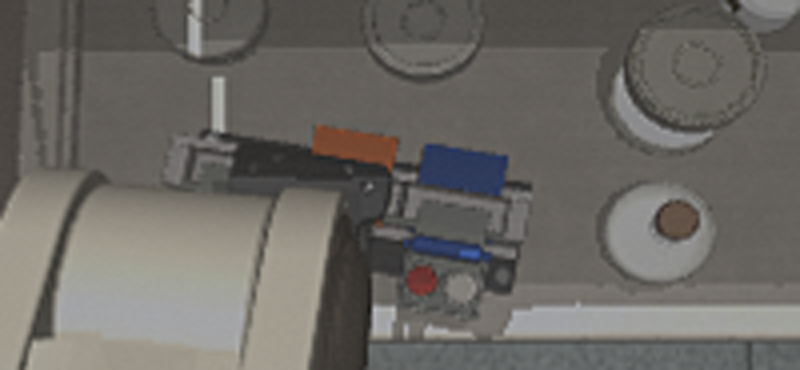

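>>> step_arm(
  rows=[
    [0,6,0,0],
    [0,16,-0.5,0],
    [0,28,-1,0],
    [0,40,-1,0],
    [0,52,-1,0],
    [2,63,-1,0],
    [6,71,-1.2,0],
    [12,74.5,-1.2,0],
    [18,74.5,-1.2,0],
    [18,74.5,-1.2,0],
  ],
)

```text
clock: 21.1
tool_pos: [0.5262, -0.21, 0.2]
eef_rot: [1.339, 1.121, -1.34]
force: [0.3, 0.4, -1.8]
gripper_width: 0.0098
```

```bash
python3 go.py .527 -.2105 .138 -10.2; python3 snap.py 13 2
```

```text
shift [62.   1.   0.4] spin 0.0 cur yaw -10.2 clock 21.1 F [ 0.3  0.4 -1.8] w 0.00977057637725055 q [ 0.93  0.49 -0.78  1.8   0.4   1.02 -0.18] tilt [-1.7e-03  5.0e-04 -1.0e+00]
```

View pics/scene13.png

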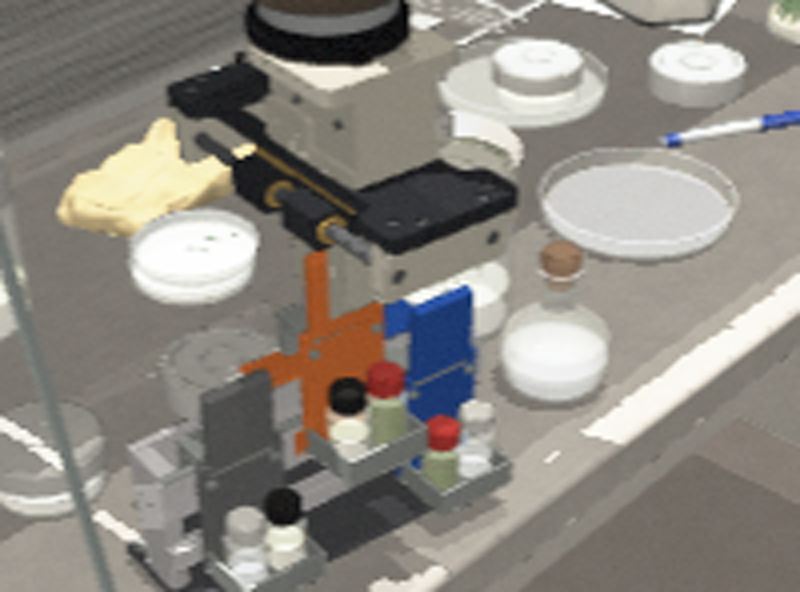

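>>> step_arm(
  rows=[
    [6,0,0,0],
    [14,0.5,0,0],
    [22,0.5,0,0],
    [30,0.5,0,0],
    [37,0.5,0,0],
    [43,0.5,0,0],
    [48,0.5,0,0],
    [53,0.5,0,0],
    [57,0.5,0,0],
    [57,0.5,0,0],
  ],
)

```text
clock: 22.45
tool_pos: [0.5274, -0.2101, 0.1435]
eef_rot: [1.339, 1.12, -1.339]
force: [0.3, 0.3, -2.1]
gripper_width: 0.0096
```

>>> step_arm(
  rows=[
    [1,0,0,0],
    [2,0,0,0],
    [3,0,0,0],
    [3,0,0,0],
    [3,0,0,0],
  ],
)

```text
clock: 23.08
tool_pos: [0.5275, -0.2103, 0.1409]
eef_rot: [1.339, 1.12, -1.339]
force: [1.0, -0.5, -1.4]
gripper_width: 0.0099
```

```bash
python3 go.py .527 -.2105 .138 -10.2; python3 snap.py 14
```

```text
shift [ 2.9 -0.5  0.3] spin 0.0 cur yaw -10.2 clock 23.075 F [ 1.  -0.5 -1.4] w 0.009862852931078877 q [ 0.89  0.56 -0.73  1.84  0.47  0.91 -0.23] tilt [ 0. -0. -1.]
```

View pics/scene14.png

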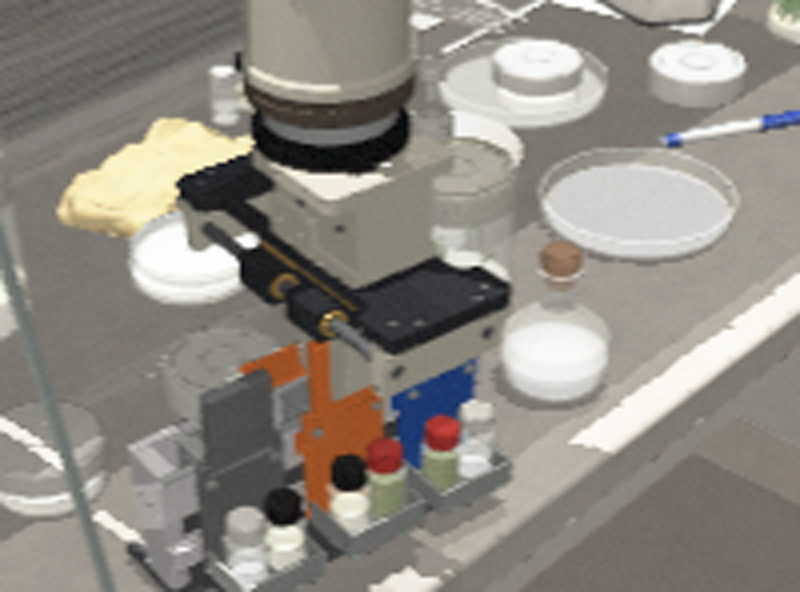

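>>> step_arm(
  rows=[
    [0.7,0,0,0],
    [1.4,0,0,0],
    [2,0,0,0],
    [2,0,0,0],
  ],
)

```text
clock: 23.62
tool_pos: [0.5275, -0.2102, 0.1387]
eef_rot: [1.339, 1.12, -1.339]
force: [0.3, -0.0, -2.3]
gripper_width: 0.0098
```

>>> step_arm(
  rows=[
    [0.5,0,0,0],
    [1,0,0,0],
    [1,0,0,0],
  ],
)

```text
clock: 24.0
tool_pos: [0.5275, -0.2102, 0.1378]
eef_rot: [1.339, 1.12, -1.339]
force: [-0.2, -0.2, -2.3]
gripper_width: 0.0096
```

>>> step_arm(
  rows=[
    [0.4,0,0,0],
    [0.8,0,0,0],
    [0.8,0,0,0],
  ],
)

```text
clock: 24.38
tool_pos: [0.5276, -0.2102, 0.1374]
eef_rot: [1.339, 1.119, -1.339]
force: [-1.7, 0.6, 3.7]
gripper_width: 0.01
```

Contact at the expected seated height, where force z turned to +3.7 N. Easing off and releasing.

>>> step_arm(
  rows=[
    [-0.3,0,0,0],
    [-0.3,0,0,0],
  ],
)

```text
clock: 24.62
tool_pos: [0.5276, -0.2102, 0.1375]
eef_rot: [1.339, 1.119, -1.339]
force: [-2.1, 0.6, 3.7]
gripper_width: 0.0098
```

>>> step_arm(
  rows=[
    [0,0,0,0],
    [0,0,0,0],
    [0,0,0,0],
    [0,0,0,0],
    [0,0,0,0],
  ],
  gripper=0.5,
)

```text
clock: 25.25
tool_pos: [0.5276, -0.2102, 0.1373]
eef_rot: [1.339, 1.12, -1.339]
force: [0.0, -0.2, 0.1]
gripper_width: 0.0456
```

>>> step_arm(
  rows=[
    [-10,0,0,0],
    [-25,0,0,0],
    [-40,0,0,0],
    [-55,0,0,0],
    [-65,0,0,0],
    [-75,-15,0,0],
    [-80,-40,10,0],
    [-80,-70,30,0],
    [-80,-90,60,0],
    [-80,-90,95,0],
  ],
)

```text
clock: 26.5
tool_pos: [0.4193, -0.2877, 0.2174]
eef_rot: [1.337, 1.121, -1.341]
force: [1.4, -1.1, 1.2]
gripper_width: 0.0461
```

>>> step_arm(
  rows=[
    [0,0,30,0],
    [0,0,75,0],
    [0,0,120,0],
    [0,0,160,0],
    [0,0,190,0],
    [0,0,190,0],
    [0,0,190,0],
  ],
)

```text
clock: 27.38
tool_pos: [0.3883, -0.4734, 0.2172]
eef_rot: [1.34, 1.121, -1.338]
force: [0.6, -0.0, 0.6]
gripper_width: 0.0459
```

```bash
python3 snap.py 15 2; python3 - <<'E'
from station import r
from h import *
print(r.state()["clock"],r.state()["force"].round(1))
for n in("scene15","top15"):
    P,_=cloud(load(n))
    for nm,c in(("O",(.528,-.2105)),("B",(.516,-.275)),("G",(.537,-.1455))):
        m=(abs(P[:,0]-c[0])<.025)&(abs(P[:,1]-c[1])<.028)&(P[:,2]>.148)&(P[:,2]<.17);Q=P[m];e,v=np.linalg.eigh(np.cov(Q[:,:2].T));L=v[:,1]*np.sign(v[1,1])
        print(n,nm,len(Q),Q.mean(0).round(4),"ztop",np.percentile(Q[:,2],90).round(4),"yaw",np.degrees(np.arctan2(L[1],L[0])).round(1)-90)
E
```

```text
27.475 [ 0.5 -0.6 -0.1]
scene15 O 79 [ 0.523  -0.2103  0.1523] ztop 0.1546 yaw -11.099999999999994
scene15 B 74 [ 0.5117 -0.275   0.1521] ztop 0.1543 yaw -9.799999999999997
scene15 G 88 [ 0.5361 -0.145   0.1526] ztop 0.1548 yaw -10.599999999999994
top15 O 75 [ 0.524  -0.21    0.1533] ztop 0.1555 yaw -9.599999999999994
top15 B 79 [ 0.5124 -0.2746  0.153 ] ztop 0.1547 yaw -9.599999999999994
top15 G 78 [ 0.5369 -0.1452  0.1529] ztop 0.1546 yaw -10.799999999999997
```

View pics/scene15.png

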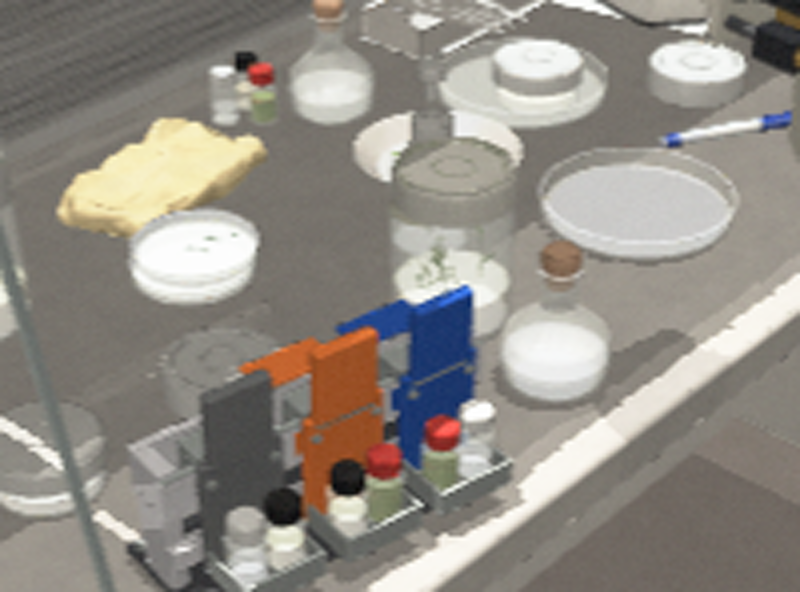

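View pics/top15.png

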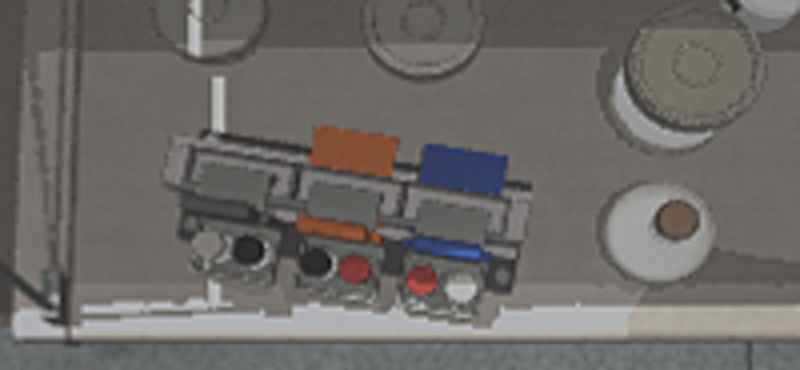

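```bash
python3 - <<'E'
from h import *
a=np.radians(-10.2);rx=np.array([np.cos(a),np.sin(a)]);ry=np.array([-np.sin(a),np.cos(a)]);lip=np.array([.5418,-.2127])
for n in("scene0","scene15"):
    P,_=cloud(load(n));X=(P[:,:2]-lip)@rx;Y=(P[:,:2]-lip)@ry
    for nm,c in(("G",66),("mid",0),("R",-66)):
        o=[]
        for zl,zh in((.08,.1),(.11,.125),(.135,.15)):
            m=(abs(Y*1000-c)<15)&(P[:,2]>zl)&(P[:,2]<zh)&(X<-.008)&(X>-.032)
            o+=[(int(m.sum()),(np.median(X[m])*1000).round(1))] if m.any() else [0]
        print(n,nm,o)
E
```

```text
scene0 G [(78, np.float64(-15.4)), (64, np.float64(-19.2)), (71, np.float64(-20.0))]
scene0 mid [(67, np.float64(-15.5)), (57, np.float64(-19.2)), (62, np.float64(-19.7))]
scene0 R [0, 0, 0]
scene15 G [(78, np.float64(-15.3)), (71, np.float64(-18.8)), (73, np.float64(-19.6))]
scene15 mid [(73, np.float64(-16.0)), (61, np.float64(-20.2)), (64, np.float64(-21.0))]
scene15 R [(60, np.float64(-16.0)), (52, np.float64(-19.6)), (57, np.float64(-21.3))]
```

```bash
python3 -c "
from station import r
print(r.close_job())"
```

```text
the job is handed in; nothing more can be done
None
```

Both carriers are hung, in the order asked. I moved the blue carrier from the middle bay to the right (blue) bay, then hung the orange carrier from the bench in the middle (orange) bay. I handed the job in at about 27.5 s of the 67 s allowed.

**Seating:** I lowered each hook until light contact: 5.5 N upward on the tool for blue, 3.7 N for orange. Then I eased off slightly, let go and drew the arm clear.

**Last checks:**
- **Height:** all three tab tops read about 155 mm, the same as the untouched grey carrier, so both hooks are fully down.
- **Position and turn:** the plate fronts sit within 1 mm of the nominal seat, and the carriers are aligned with the rail to about 1°.
- **Other things:** the grey carrier's tab measures within about 1 mm of where it started. In the last pictures the flask, jar and the rest look unmoved; I did not measure those.

**Small disagreement:** the tab fronts measure about 1–2 mm forward of nominal near the top, a lean of about 1°. The grey carrier and the blue one's original hang lean the same way, slightly less, so I took it as the normal hang.

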